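# Release the length stop and run it home

### The job

On the aluminium stop rail a sprung red button stands up through the window of the yellow carriage and locks it. With closed fingertips press the red button down and, while keeping it down, push the carriage over it and along the rail until it is fully home against the green bumper and the button has popped up again behind it. Only press and push: do not lift the carriage out of the rail, leave the beech block, the tin and the pliers alone, and end clear of everything.

Things in the scene. Friction and masses are not known exactly. Their poses are not given: they have to be found in the camera images.
- rail: fixed rail on a plywood base 130 x 250 mm, on the work surface. Origin on the work surface under the middle of the red button; +y points along the rail to the green bumper, z up. Aluminium tracks (x = 27 to 50 mm either side, tops at z 32 mm) with lips hold the carriage down; between them the base's top is at z 10 mm. End blocks: grey at -y (face y = -62 mm), green at +y, 42 mm high
- bumper (a point): middle of the green bumper's face, at rail x 0, y +130 mm, z 31 mm; point axes as the rail's
- button (a joint): red spring button; 0 = up, grows as it is pressed straight down, bottoms at 0.014 m. Spring force 3 N at the start to 7.2 N at the bottom. Up, it stands 10 mm above the carriage's underside and blocks it; pressed more than 10 mm (12 to 13 is good) the carriage's wall passes over it, and with 2 mm of wall over it the wall keeps it down. It springs up once the wall has passed
- button_top (a point): middle of the button's top face, which measures 40 mm (rail x) x 48 mm (rail y); 32 mm above the work surface when up, moves down with the button
- carriage: yellow loose frame 66 x 96 mm (rail x, y), 18 mm high, about 0.3 kg, captive under the rail's lips (1.6 mm play), sliding along rail y. Origin: middle of its underside, 22 mm above the work surface; axes as the rail's. Through window 50 (x) x 56 mm (y) centred on the origin, end walls 20 mm thick along y. Starts within 3 mm of the rail's origin; against the bumper it is at rail y = +82 mm
- push_face (a point): middle of the window's inner face on the bumper side (carriage x 0, y +28 mm), 31 mm above the work surface: fingertips standing on the button push here towards +y. A steel stop arm 16 mm wide (at carriage y +38 mm) reaches from the carriage out to x +78 mm, level with its top
- beech_block: loose beech block 55 x 80 mm, 32 mm high, beside the rail; bystander, origin under its middle
- tin: loose round metal tin, 56 mm across, 28 mm high, beside the rail; bystander, origin under its middle
- pliers_red: loose pliers with red handles, 60 x 160 mm, 12 mm high, lying on the robot's side of the rail; bystander, origin under its middle
There are look-alikes about, which are no part of the job. Of the things that look like the carriage, the middle-sized one is meant.

How it is judged (in metres and radians):
On the way, in this order (a step that is already met when the one before it is completed fails the run):
1. the button is pressed down by the fingers (more than 9 mm) with the carriage still over it (value of joint button above 0.009 m and contact force between the fingers and button above 0.5 N and y of carriage in the frame of rail below 0.02 m), for 0.1 s.
2. the carriage's wall has slid onto the held-down button (carriage more than 25 mm along, button still down) (y of carriage in the frame of rail above 0.025 m and value of joint button above 0.007 m), for 0.02 s.
At the end, for the whole second after the job is handed in: the carriage rests in the rail within 5 mm of the green bumper (rail y above 77 mm) and the button is up again behind it (within 2 mm of fully up) (y of carriage in the frame of rail above 0.077 m and value of joint button below 0.002 m and z of carriage in the frame of rail below 0.027 m and linear speed of carriage below 0.01 m/s); the robot touches nothing.
It fails at once if the carriage is lifted (more than 6 mm) or tipped out of the rail (z of carriage in the frame of rail above 0.028 m or angle between carriage's own z axis and vertical above 0.15 rad).
It fails at once if the beech block, the tin or the pliers are moved or lifted by more than 20 mm (distance of any of beech_block, tin, pliers_red from where it was at the start of the episode above 0.02 m).
It also fails if it takes over 38 s, if anything falls off the work surface, if the arm or the gripper's body presses on something with over 40 N, if the wrist force passes 120 N, or if a joint passes its speed limit or range.

### The arm

A 6-joint arm with a two-finger parallel gripper is mounted at the origin on a cart in front of the work surface, level with it; the furniture and walls round the work are solid. World frame = base frame: x ahead of the robot, y to its left, z up, the work surface at z = 0. Lengths are in mm, angles in rad, forces in N, time in s.
With the tool pointing down it reaches from about 275 to 1000 mm from the base axis. Payload 8.4 kg.
Tool frame: the origin (TCP) lies midway between the tips of the shut fingers; the grasp point (between the pads) lies 19 mm behind it (r.grip_point_offset is the distance from the TCP to the grasp point, in mm); z points along the fingers, y is the line along which they close (so a half turn about z gives the same grasp; the last joint's range is limited). The gripper opens to 85 mm and grips with 20 to 120 N. Pads are 22 mm wide; open, the fingers measure 114 mm over their backs; the gripper's body (76 mm by 85 mm) begins 54 mm behind the grasp point. The pads swing forward as they close: fully open they stand 13 mm farther back than shut.
Start: joints at [-1.185, 0.353, 1.633, -0, 1.155, -0.002], TCP at [236.344, -578.593, 231.281] pointing down, gripper open.
Joint ranges: [-2.63, 2.63], [-0.92, 2.1], [0.06, 2.66], [-1.3, 4.44], [0, 2.69], [-3.02, 3.02]. Speed limits (rad/s): [2.22, 2.22, 2.79, 3.14, 3.14, 3.14].

### API

Orientations are given as [roll, pitch, yaw] about the fixed x, y, z axes, in that order (R = Rz(yaw) Ry(pitch) Rx(roll)).
In Python, from rig import r gives the robot as it stands. The module is installed in compiled form; this text tells all that it offers.
- The arm moves only by the shell command python3 -m creep 'ROWS' [FORCE]. ROWS is text: rows parted by semicolons, each of 7 numbers parted by spaces: the turn, a rotation vector about the tool's x, y, z in degrees, then the shift along the tool's x, y, z in m, then the closure in counts, from 0 (fully open) to 255 (shut). A call has 1 to 8 rows; each row is the pose to reach, as a shift and turn from the pose commanded when the call began, along the tool's axes at that moment; what a row does not reach only later rows make up. A row lasts 1/8 s, in which the tool goes at most 62.5 mm and 10.7 degrees, less where a joint would pass 70% of its speed; a pose out of reach is approached as far as the arm can. A call with a gripper value outside its range is refused whole. The fingers move at their own pace and stop on an object; FORCE is the grip in N (left out, the last holds). Time passes only in rows, so rows that repeat a pose let the fingers close. It gives the time, the measured TCP pose, the force, the opening and the grip force at its end, in the units of the state.
- r.sense(): the state, without advancing time (a new reading comes with each control period).
- r.grab_frame(name): name is "scene" or "top" or "wrist"; returns a dict with "img" (400x640x3 uint8, red, green, blue), "range_z" (400x640 float32, mm along the optical axis (not along the pixel's ray), 0 where there is no reading), "K" (3x3 intrinsics, pixels), "world_from_camera" (4x4, takes a point from camera to world coordinates). Camera axes: x right, y up, looking along -z (the intrinsics and any distortion apply to the point x, -y, -z); pixel columns grow to the right and rows downward; lengths in mm; the calibration is good to about 2 mm. A picture is of the moment at which its call begins.
- r.sign_off(): hands the job in; it is judged then, once.
The state is a dict: "clock": time; "qpos": joint angles; "qvel": joint speeds; "joint_efforts": joint torques, N m; "eef_pos": TCP position; "tcp_rot": TCP orientation; "contact_force": force on the tool from outside, world axes, zero at the start; "wrist_torque": the same for the moment, N m; "opening": opening from 0.0 (shut) to 1.0 (fully open); "grasp_force": force on a finger pad.
Only numpy, scipy, OpenCV 4.12 (cv2) and the standard library are available. Lean on these libraries where they do the work, as an engineer would, in place of code of your own. Each camera call takes 0.05 s, during which the arm holds its last target. There are 200 camera calls.

## Working session

There is one attempt and no reset: what is moved stays moved. The work goes in short steps, Python scripts to look and compute and a shell command to move; the robot and the scene stay as the last step left them, time stands still between calls to the robot, and variables do not carry over. Pictures are saved under pics/ and viewed, at most 10 in all, crops included, and the job is handed in when it is done.

```bash
mkdir -p pics; cat > h.py <<'E'
import numpy as np, cv2
from rig import r
def grab(n):
    f=r.grab_frame(n); np.savez(f'{n}.npz',**f); return f
def load(n): return dict(np.load(f'{n}.npz'))
def cast(f,uv,z):
    K,T=f['K'],f['world_from_camera']
    uv=np.atleast_2d(np.array(uv,float))
    d=np.c_[(uv[:,0]-K[0,2])/K[0,0],-(uv[:,1]-K[1,2])/K[1,1],-np.ones(len(uv))]@T[:3,:3].T
    o=T[:3,3]; return o+d*((z-o[2])/d[:,2])[:,None]
def cloud(f):
    v,u=np.mgrid[:400,:640]; Z=f['range_z']; K,T=f['K'],f['world_from_camera']
    p=np.stack([(u-K[0,2])/K[0,0]*Z,-(v-K[1,2])/K[1,1]*Z,-Z],-1)
    return p@T[:3,:3].T+T[:3,3]
E
python3 - <<'E'
from h import *
for n in('scene','top'):
    f=grab(n); cv2.imwrite(f'pics/{n}0.png',f['img'][...,::-1])
    print(n,{k:v.shape for k,v in f.items()},f['K'].round(1).tolist(),f['world_from_camera'].round(3).tolist())
print(r.sense())
E
```

```text
scene {'img': (400, 640, 3), 'range_z': (400, 640), 'K': (3, 3), 'world_from_camera': (4, 4)} [[463.3, 0.0, 322.8], [0.0, 463.3, 190.7], [0.0, 0.0, 1.0]] [[-0.726, 0.337, -0.599, -89.181], [-0.687, -0.346, 0.639, 940.189], [0.008, 0.876, 0.483, 590.203], [0.0, 0.0, 0.0, 1.0]]
top {'img': (400, 640, 3), 'range_z': (400, 640), 'K': (3, 3), 'world_from_camera': (4, 4)} [[510.9, 0.0, 323.8], [0.0, 510.9, 200.9], [0.0, 0.0, 1.0]] [[-0.015, 0.996, -0.089, 483.493], [-1.0, -0.014, 0.004, 220.163], [0.003, 0.089, 0.996, 1093.476], [0.0, 0.0, 0.0, 1.0]]
{'clock': 0.1, 'qpos': array([-1.18540033e+00,  3.53589645e-01,  1.63407463e+00, -2.26192264e-05,
        1.15520497e+00, -2.41129698e-03]), 'qvel': array([ 0.00077465,  0.0002665 , -0.0014142 ,  0.00089643,  0.00135434,
       -0.00249003]), 'joint_efforts': array([-1.73898003e-03, -6.06357980e+01, -3.42819500e+01, -1.28568490e-04,
        3.86850414e-03, -1.69908674e-05]), 'eef_pos': array([ 236.17163204, -578.18661417,  230.62367792]), 'tcp_rot': array([-3.14031602e+00,  1.76038567e-05,  3.87816452e-01]), 'contact_force': array([0.7395884 , 0.03421296, 0.0671659 ]), 'wrist_torque': array([-0.00560064, -0.04378555,  0.01316821]), 'grasp_force': 0.0, 'opening': 1.0025515620019014}
```

View pics/top0.png

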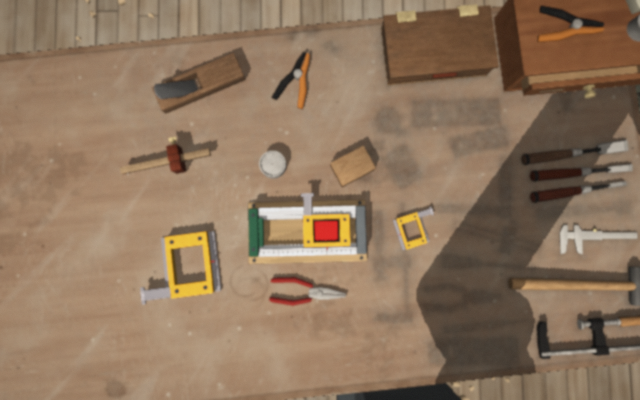

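View pics/scene0.png

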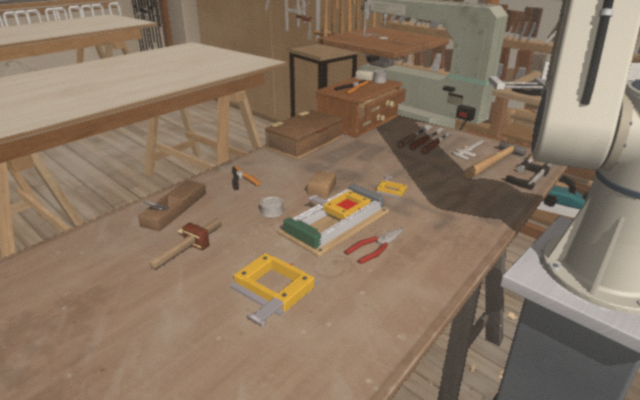

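The top view shows three yellow frames: large at (188,265), middle-sized at (326,231) and small at (411,230). The middle-sized one sits in the rail around the red button, so it is the one meant. The green bumper is at (256,232), and the tin (272,163), block (353,165) and pliers (305,292) lie beside the rail. The next step measures these and saves an enlarged crop.

```bash
python3 - <<'E'
from h import *
def blobs(f,lo,hi,zs,name,amin=40):
    h=cv2.cvtColor(f['img'],cv2.COLOR_RGB2HSV)
    m=cv2.inRange(h,lo,hi)
    for c in cv2.findContours(m,cv2.RETR_EXTERNAL,cv2.CHAIN_APPROX_NONE)[0]:
        if cv2.contourArea(c)<amin: continue
        px=c[:,0,:]
        if not(230<px[:,0].mean()<440 and 100<px[:,1].mean()<260): continue
        w=cast(f,px,zs)[:,:2].astype(np.float32); R=cv2.minAreaRect(w)
        print(name,px.mean(0).round(1),'ctr',np.round(R[0],1),'size',np.round(R[1],1),'ang',round(R[2],2))
t=load('top')
P=cloud(t)
for n in('top','scene'):
    f=load(n); print(n)
    blobs(f,(0,170,120),(6,255,255),32,'red')
    blobs(f,(20,140,120),(32,255,255),40,'yel')
    blobs(f,(60,80,30),(95,255,200),42,'grn')
for u,v in((326,231),(326,217),(256,232),(362,232),(280,232),(272,163),(353,165)): print((u,v),P[v,u].round(1))
c=t['img'][170:300,230:440]; cv2.imwrite('pics/crop.png',cv2.resize(c,None,fx=3.5,fy=3.5,interpolation=cv2.INTER_CUBIC)[...,::-1])
E
```

```text
top
red [325.6 230.2] ctr [517.2 212.8] size [47.8 39.4] ang 89.17
yel [326.1 230.3] ctr [518.  210.8] size [96.9 65.8] ang 89.37
yel [411.3 230.3] ctr [515.   35.9] size [67.6 45.9] ang 16.93
grn [254.9 232.1] ctr [517.2 356. ] size [92.6 26.6] ang 1.5
scene
red [346.5 203.8] ctr [518.4 208.8] size [29.5 33.7] ang 2.56
yel [346.1 204.1] ctr [511.6 221.1] size [ 70.8 114.6] ang 0.39
yel [391.6 187.5] ctr [482.6  78.8] size [67.9 53.6] ang 13.96
(326, 231) [516.  211.8  34.1]
(326, 217) [544.7 211.5  40.4]
(256, 232) [515.7 355.2  46.3]
(362, 232) [512.6 138.1  44.3]
(280, 232) [516.  309.   10.3]
(272, 163) [665.4 326.    1.6]
(353, 165) [653.5 153.1  33. ]
```

View pics/crop.png

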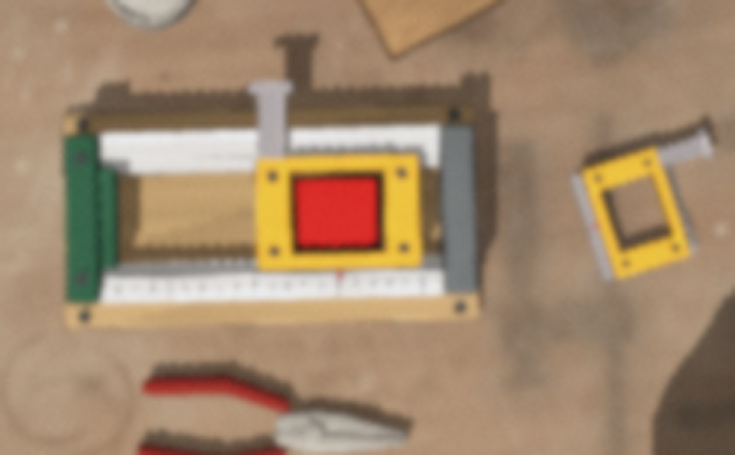

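The crop confirms the middle-sized frame: 97 x 66 mm in the rail, with the red button measuring 48 x 39 mm at (517, 213) and the rail axis along world +y. Moving now: tool to yaw 0 with fingers shut.

```bash
python3 -m creep '0 0 5.5 0.035 -0.039 0 255;0 0 11 0.07 -0.079 0 255;0 0 16.5 0.105 -0.118 0 255;0 0 22.2 0.14 -0.158 0 255;0 0 22.2 0.175 -0.197 0 255;0 0 22.2 0.21 -0.236 0 255;0 0 22.2 0.245 -0.276 0 255;0 0 22.2 0.28 -0.315 0 255' 60
```

```text
clock: 1.1
eef_pos: [376.6, -179.5, 231.3]
tcp_rot: [3.142, -0.0, 0.0]
contact_force: [0.8, -0.8, 0.4]
opening: 0.003
grasp_force: 0.0
```

```bash
python3 -m creep '0 0 0 0.020 -0.057 0.0 255;0 0 0 0.040 -0.114 0.02 255;0 0 0 0.060 -0.171 0.04 255;0 0 0 0.080 -0.228 0.06 255;0 0 0 0.1 -0.285 0.08 255;0 0 0 0.12 -0.342 0.1 255;0 0 0 0.14 -0.397 0.131 255;0 0 0 0.14 -0.397 0.131 255' && python3 - <<'E'
from h import *
f=grab('wrist'); cv2.imwrite('pics/w1.png',f['img'][...,::-1])
s=r.sense(); print(s['eef_pos'],s['tcp_rot'])
h=cv2.cvtColor(f['img'],cv2.COLOR_RGB2HSV)
for n,lo,hi,z in(('red',(0,170,90),(6,255,255),32),('yel',(20,140,100),(32,255,255),40)):
    m=cv2.inRange(h,lo,hi); c=max(cv2.findContours(m,cv2.RETR_EXTERNAL,cv2.CHAIN_APPROX_NONE)[0],key=cv2.contourArea)
    R=cv2.minAreaRect(cast(f,c[:,0],z)[:,:2].astype(np.float32)); print(n,c[:,0].min(0),c[:,0].max(0),R)
E
```

```text
clock: 2.1
eef_pos: [516.0, 218.5, 98.0]
tcp_rot: [3.141, 0.002, 0.003]
contact_force: [-0.6, -0.1, -0.7]
opening: 0.002
grasp_force: 0.0
[515.81198298 217.76672601  98.4316184 ] [3.14086907e+00 2.25975142e-03 2.76226995e-03]
red [302 179] [363 227] ((519.5054321289062, 212.37139892578125), (39.73566436767578, 47.98564147949219), 0.1838671714067459)
yel [269 163] [399 247] ((519.3634643554688, 211.60565185546875), (67.2437973022461, 95.62191009521484), 0.3920336663722992)
```

View pics/w1.png

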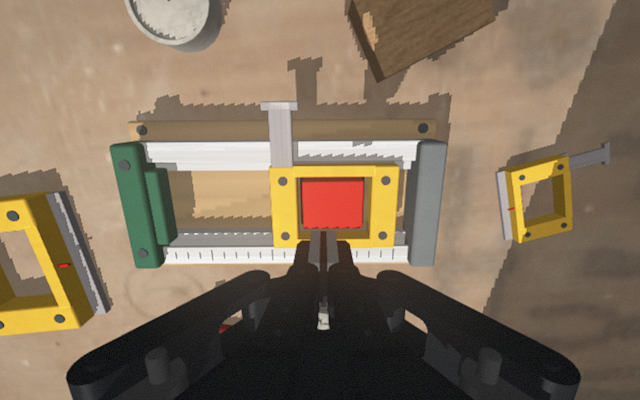

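The wrist view shows the button at about (332,203) inside the carriage, with the closed fingertips near (322,240). Cast positions agree to about 2 mm, so I'll use x≈518. Descending to just above it, then in small steps.

```bash
python3 -m creep '0 0 0 0.002 0 0.03 255;0 0 0 0.002 0 0.055 255;0 0 0 0.002 0 0.062 255;0 0 0 0.002 0 0.062 255'; python3 -m creep '0 0 0 0 0 0.003 255;0 0 0 0 0 0.006 255;0 0 0 0 0 0.009 255;0 0 0 0 0 0.009 255'
```

```text
clock: 2.65
eef_pos: [518.3, 215.2, 38.7]
tcp_rot: [3.141, 0.0, -0.0]
contact_force: [-0.5, 0.5, 0.1]
opening: -0.003
grasp_force: 0.0
clock: 3.15
eef_pos: [518.7, 216.1, 29.5]
tcp_rot: [-3.141, -0.001, 0.001]
contact_force: [1.7, 0.0, 2.6]
opening: -0.0
grasp_force: 1.7
```

```bash
python3 -m creep '0 0 0 0 0 0.003 255;0 0 0 0 0 0.006 255;0 0 0 0 0 0.006 255'; python3 -m creep '0 0 0 0 0 0.002 255;0 0 0 0 0 0.004 255;0 0 0 0 0 0.004 255;0 0 0 0 0 0.004 255'
```

```text
clock: 3.52
eef_pos: [518.7, 216.1, 23.3]
tcp_rot: [-3.141, -0.001, 0.0]
contact_force: [0.6, 0.2, 5.1]
opening: 0.002
grasp_force: 2.7
clock: 4.03
eef_pos: [518.7, 216.1, 19.5]
tcp_rot: [-3.141, -0.001, 0.0]
contact_force: [0.4, 0.4, 7.8]
opening: -0.001
grasp_force: 3.2
```

Button down about 12.5 mm (7.8 N). Now pushing along +y.

```bash
python3 -m creep '0 0 0 0 -0.003 0 255;0 0 0 0 -0.006 0 255;0 0 0 0 -0.009 0 255;0 0 0 0 -0.012 0 255;0 0 0 0 -0.015 0 255;0 0 0 0 -0.018 0 255;0 0 0 0 -0.021 0 255;0 0 0 0 -0.021 0 255' && python3 - <<'E'
from h import *
f=grab('top'); h=cv2.cvtColor(f['img'],cv2.COLOR_RGB2HSV); m=cv2.inRange(h,(20,140,120),(32,255,255)); m[:,:250]=0;m[:,395:]=0
ys,xs=np.nonzero(m); w=cast(f,np.c_[xs,ys],40); print(w.min(0),w.max(0),r.sense()['contact_force'])
E
```

```text
clock: 5.03
eef_pos: [517.8, 236.2, 19.2]
tcp_rot: [3.14, 0.001, 0.001]
contact_force: [0.6, -4.9, 7.4]
opening: -0.003
grasp_force: 3.6
[486.59819486 175.23378813  40.        ] [494.79062747 191.78206679  40.        ] [-0.07943687 -4.44431451  6.13574674]
```

```bash
python3 -m creep '0 0 0 0 -0.005 0 255;0 0 0 0 -0.010 0 255;0 0 0 0 -0.015 0 255;0 0 0 0 -0.02 0 255;0 0 0 0 -0.025 0 255;0 0 0 0 -0.03 0 255;0 0 0 0 -0.035 0 255;0 0 0 0 -0.035 0 255'; python3 -m creep '0 0 0 0 -0.005 0 255;0 0 0 0 -0.010 0 255;0 0 0 0 -0.015 0 255;0 0 0 0 -0.02 0 255;0 0 0 0 -0.025 0 255;0 0 0 0 -0.03 0 255;0 0 0 0 -0.032 0 255;0 0 0 0 -0.032 0 255'
```

```text
clock: 6.08
eef_pos: [517.5, 271.3, 18.8]
tcp_rot: [3.14, 0.002, 0.001]
contact_force: [0.3, -3.8, 1.9]
opening: -0.004
grasp_force: 1.8
clock: 7.08
eef_pos: [518.0, 304.1, 19.0]
tcp_rot: [-3.142, 0.0, 0.0]
contact_force: [0.7, -0.4, -1.0]
opening: 0.001
grasp_force: 0.1
```

```bash
for i in 1; do python3 -m creep '0 0 0 0 -0.001 0 255;0 0 0 0 -0.002 0 255;0 0 0 0 -0.002 0 255'; done; python3 -m creep '0 0 0 0 -0.001 0 255;0 0 0 0 -0.002 0 255;0 0 0 0 -0.002 0 255'
```

```text
clock: 7.45
eef_pos: [518.2, 306.0, 19.2]
tcp_rot: [-3.142, 0.0, 0.0]
contact_force: [-0.2, -1.0, -0.5]
opening: 0.001
grasp_force: 0.5
clock: 7.82
eef_pos: [518.4, 307.3, 19.3]
tcp_rot: [3.141, 0.0, 0.001]
contact_force: [1.5, -6.0, 0.2]
opening: -0.0
grasp_force: 2.8
```

```bash
python3 -m creep '0 0 0 0 -0.001 0 255;0 0 0 0 -0.0015 0 255;0 0 0 0 -0.0015 0 255'
```

```text
clock: 8.2
eef_pos: [518.3, 307.5, 19.3]
tcp_rot: [3.139, 0.001, 0.001]
contact_force: [2.9, -13.5, 3.1]
opening: -0.003
grasp_force: 6.6
```

Against the bumper: no further travel and the force is rising. Backing off the wall, lifting straight out and moving clear.

```bash
python3 -m creep '0 0 0 0 0.004 0 255;0 0 0 0 0.008 0 255;0 0 0 0 0.008 0 255;0 0 0 0 0.008 -0.015 255;0 0 0 0 0.008 -0.04 255;0 0 0 0 0.008 -0.08 255;0 0 0 0 0.008 -0.13 255;0 0 0 0 0.008 -0.17 255'; python3 -m creep '0 0 0 -0.05 0.03 0 255;0 0 0 -0.1 0.08 0 255;0 0 0 -0.13 0.14 0 255;0 0 0 -0.13 0.2 0 255;0 0 0 -0.13 0.25 0 255;0 0 0 -0.13 0.3 0 255;0 0 0 -0.13 0.3 0 255;0 0 0 -0.13 0.3 0 255'; python3 - <<'E'
from h import *
f=grab('top'); h=cv2.cvtColor(f['img'],cv2.COLOR_RGB2HSV); P=cloud(f)
for n,lo,hi,z in(('red',(0,170,120),(6,255,255),32),('yel',(20,140,120),(32,255,255),40)):
    m=cv2.inRange(h,lo,hi); m[:180]=0;m[262:]=0;m[:,:245]=0;m[:,395:]=0
    c=max(cv2.findContours(m,cv2.RETR_EXTERNAL,cv2.CHAIN_APPROX_NONE)[0],key=cv2.contourArea)
    print(n,c[:,0].mean(0),cv2.minAreaRect(cast(f,c[:,0],z)[:,:2].astype(np.float32)),'z',np.median(P[...,2][m>0]))
cv2.imwrite('pics/end.png',f['img'][...,::-1])
E
```

```text
clock: 9.2
eef_pos: [518.6, 301.9, 192.5]
tcp_rot: [-3.14, -0.002, 0.001]
contact_force: [1.3, -0.5, -0.3]
opening: -0.003
grasp_force: 0.0
clock: 10.2
eef_pos: [388.7, 1.6, 189.9]
tcp_rot: [-3.141, -0.001, -0.001]
contact_force: [0.4, 0.0, 0.5]
opening: -0.002
grasp_force: 0.0
red [325.65432099 230.38271605] ((517.1609497070312, 212.83920288085938), (47.80714416503906, 39.38589859008789), 89.1673355102539) z 32.82460733411108
yel [286.02       230.87333333] ((517.3276977539062, 293.18780517578125), (96.77642822265625, 65.7362060546875), 89.76893615722656) z 40.8130680233827
```

View pics/end.png

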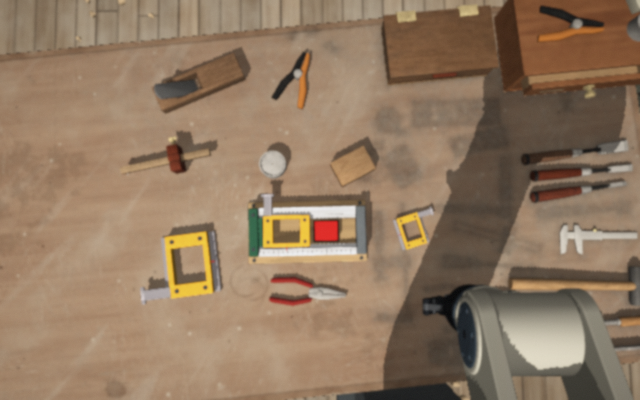

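The final view shows the carriage at (286,231) against the green bumper, about 80 mm along the rail. The button is up behind it at (326,230), and the bystanders have not moved.

```bash
python3 -c "
from rig import r
print(r.sign_off())"
```

```text
the job is handed in; nothing more can be done
None
```

Job handed in: the carriage is home against the green bumper (measured about 80 mm along the rail), the button is up again behind it, the block, tin and pliers look unmoved and the arm is clear; the sign-off gave no verdict.

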